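# Put the four stone seals back in their own boxes

### The arm

A 7-joint arm with a two-finger parallel gripper is mounted at the origin on the work surface. World frame = base frame: x ahead of the robot, y to its left, z up, the work surface at z = 0. Lengths are in mm, angles in rad, forces in N, time in s.
With the tool pointing down it reaches from about 400 to 875 mm from the base axis. Payload 4.4 kg.
Tool frame: the origin (TCP) lies at the very end of the fingers, on their centre line; the grasp point (between the pads) lies 19 mm behind it; z points along the fingers, y is the line along which they close (so a half turn about z gives the same grasp; the last joint's range is limited). The gripper opens to 85 mm and grips with 20 to 120 N. Pads are 22 mm wide; open, the fingers measure 114 mm over their backs; the gripper's body (76 mm by 85 mm) begins 54 mm behind the grasp point. The pads swing forward as they close: fully open they stand 13 mm farther back than shut.
Start: joints at [1.063, 0.628, 0.038, 1.517, -0.027, 0.996, -0.02], TCP at [277.947, -587.591, 231.313] pointing down, gripper open.
Joint ranges: [-3.06, 3.06], [-0.37, 2.12], [-1.25, 1.32], [0.18, 2.47], [-1.1, 4.24], [0.23, 1.98], [-2.94, 2.94]. Speed limits (rad/s): [2.57, 2.57, 3.14, 3.14, 3.14, 3.14, 3.14].

### API

Orientations are given as [roll, pitch, yaw] about the fixed x, y, z axes, in that order (R = Rz(yaw) Ry(pitch) Rx(roll)).
In Python, from cell import ctrl gives the robot as it stands.
- The arm moves only by the tool step_arm, never from a script. Its argument "series" is a list that holds one entry, the list of rows, each a list of 7 numbers: the turn, a rotation vector about the tool's x, y, z as a fraction of full scale, then the shift along the tool's x, y, z as a fraction of full scale, then the closure, from 0 (fully open) to 1 (shut). In form: [[[ax, ay, az, tx, ty, tz, gripper], ...]]. A call has 1 to 12 rows; each row shifts and turns the commanded pose from where the row before left it, along the tool's axes as they then stand; what a row does not reach is not made up. Full scale, the value 1, is 150 mm for a shift and 45 degrees for a turn. A row lasts 1/10 s, in which the tool goes at most 50 mm and 8.59 degrees, less where a joint would pass 70% of its speed; a pose out of reach is approached as far as the arm can. A call with a number of a shift or a turn outside -1 to 1 is refused whole. A call with a gripper value outside its range is refused whole. The fingers move at their own pace and stop on an object; the grip force is fixed at half the most. Time passes only in rows, so rows that do not move let the fingers close. It gives the time, the measured TCP pose, the force, the opening and the grip force at its end, in the units of the state.
- ctrl.read_state(): the state, without advancing time (a new reading comes with each control period).
- ctrl.get_image(name): name is "scene" or "top"; returns a dict with "img" (480x640x3 uint8, red, green, blue), "fx", "fy", "cx", "cy" (pixels), "R" (3x3) and "t" (3): a world point X has camera coordinates R X + t. Camera axes: x right, y down, z forward; pixel columns grow to the right and rows downward; lengths in mm; the calibration is good to about 2 mm. A picture is of the moment at which its call begins. There is no depth.
- ctrl.finish_job(): hands the job in; it is judged then, once.
Trained networks look in a picture, given as the dict that the camera call returned (one of the last four; its "shot" number tells which), for a name from the list of things; names that differ only in an ending like _2 or _b are one class to them, and where a whole thing is asked for, a point or a joint stands for the part that bears it (a point fixed in the world has none). Each returns a list of dicts, best first, with "score" (0 to 1); they miss things now and then, are a little off and sometimes report something else, mostly with a low value. They report only what shows in the picture. A call takes as long as a camera call. They do not tell look-alikes from the thing itself.
- ctrl.recognise(picture, thing): "centre" ([column, row] in pixels, amid what is visible of it).
The state is a dict: "clock": time; "qpos": joint angles; "qd": joint speeds; "tau": joint torques, N m; "eef_pos": TCP position; "tool_rot": TCP orientation; "force": force on the tool from outside, world axes, zero at the start; "torque": the same for the moment, N m; "width": finger opening in mm; "gripper_force": force on a finger pad.
Only numpy, scipy, OpenCV 4.12 (cv2) and the standard library are available. Lean on these libraries where they do the work, as an engineer would, in place of code of your own. Each camera call takes 0.05 s, during which the arm holds its last target. There are 200 camera calls.

### The job

The stamping is done: stand each of the four stone seals back upright in its own open brocade box, the one whose well has the seal's outline and whose cloth goes with its stone (large square in the dark red box, small square in the dark blue, round in the yellow, oblong in the green), each right down on the floor of its well and let go. Handle them gently, for the stone chips: do not drop or tip over any seal. Leave the ink stick and the porcelain seal-paste pot where they are.

Things in the scene. Friction and masses are not known exactly. Their poses are not given: they have to be found in the camera images.
- seal_large_center (a point): Large square stone seal, cream stone with red veins, 40 x 40 mm, 80 mm tall, about 340 g; faces along its x and y. It stands upright on the felt (z = 0); this point is its centre, 40 mm above its foot; z points up along the shaft. Its top 8 mm step in by 4 mm all round. Its lower 14 mm will be below the rim once it stands in its box, so hold it in the upper half.
- seal_small_center (a point): Small square stone seal, near-black stone with grey veins, 24 x 24 mm, 66 mm tall, about 110 g; faces along its x and y. It stands upright on the felt (z = 0); this point is its centre, 33 mm above its foot; z points up along the shaft. Its top 8 mm step in by 4 mm all round. Its lower 14 mm will be below the rim once it stands in its box, so hold it in the upper half.
- seal_round_center (a point): Round stone seal, amber-yellow stone, 32 mm diameter, 76 mm tall, about 160 g. It stands upright on the felt (z = 0); this point is its centre, 38 mm above its foot; z points up along the shaft. Its top 8 mm step in by 4 mm all round. Its lower 14 mm will be below the rim once it stands in its box, so hold it in the upper half.
- seal_oblong_center (a point): Oblong stone seal, pale green stone, 44 mm along its x by 20 mm along its y, 72 mm tall, about 170 g. It stands upright on the felt (z = 0); this point is its centre, 36 mm above its foot; z points up along the shaft. Its top 8 mm step in by 4 mm all round. Its lower 14 mm will be below the rim once it stands in its box, so hold it in the upper half.
- box_large_well (a point): Box base of the large square seal: dark red brocade, 68 x 68 mm outside, square well 56 x 56 mm lined with pink silk. Loose, about 250 g, open on top, lid already off, standing flat on the felt at any yaw. 18 mm high outside; walls 6 mm thick; the well is 14 mm deep with its floor 4 mm above the felt. This point is the centre of the well's floor; z up.
- box_small_well (a point): Box base of the small square seal: dark blue brocade, 52 x 52 mm outside, square well 40 x 40 mm lined with pale blue silk. Loose, about 250 g, open on top, lid already off, standing flat on the felt at any yaw. 18 mm high outside; walls 6 mm thick; the well is 14 mm deep with its floor 4 mm above the felt. This point is the centre of the well's floor; z up.
- box_round_well (a point): Box base of the round seal: ochre yellow brocade, 60 x 60 mm outside, round well 48 mm in diameter lined with cream-yellow silk. Loose, about 250 g, open on top, lid already off, standing flat on the felt at any yaw. 18 mm high outside; walls 6 mm thick; the well is 14 mm deep with its floor 4 mm above the felt. This point is the centre of the well's floor; z up.
- box_oblong_well (a point): Box base of the oblong seal: dark green brocade, 72 mm along its x by 48 mm along its y outside, oblong well 60 mm along x by 36 mm along y lined with pale green silk. Loose, about 250 g, open on top, lid already off, standing flat on the felt at any yaw. 18 mm high outside; walls 6 mm thick; the well is 14 mm deep with its floor 4 mm above the felt. This point is the centre of the well's floor; z up.
- ink_stick_center (a point): Black ink stick with a gold band, lying flat, 74 x 20 x 11 mm, loose; not to be moved. Its centre; x along its length.
- paste_pot_center (a point): Lidded round white-and-blue porcelain pot of seal paste, 58 mm diameter, 32 mm high, loose; not to be moved. Its centre, 16 mm above the felt.
Things that resemble listed ones, but are neither listed nor needed, are in the scene too. Leave any purple look-alike of the part that bears seal_oblong_center alone.

How it is judged:
By the outcome, as a careful person would: the job done as asked, in the order asked, and still so for the second after the job is handed in, with the robot touching nothing.
It also fails if it takes over 120 s, if anything falls off the work surface, if the arm or the gripper's body presses on something with over 40 N, if the wrist force passes 120 N, or if a joint passes its speed limit or range.

## Working session

There is one attempt and no reset: what is moved stays moved. The work goes in short steps, Python scripts to look and compute and a tool call to move; the robot and the scene stay as the last step left them, time stands still between calls to the robot, and variables do not carry over. Pictures are saved under pics/ and viewed, at most 14 in all, crops included, and the job is handed in when it is done.

Besides the shell and the picture viewer there is one more tool, called as name([rows], argument=value, ...), one row to a line, values as JSON. step_arm: Moves the arm, as the interface text tells. Shift numbers are shares of 150 mm and turn numbers shares of 45 degrees, none past 1 either way. Its arguments: {"type":"object","properties":{"series":{"type":"array","items":{"type":"array","items":{"type":"array","items":{"type":"number","minimum":-1,"maximum":1}}}}},"required":["series"]}

```bash
mkdir -p pics; ls
cat > h.py <<'E'
import numpy as np, cv2
from cell import ctrl
def ray(p,uv,z):
    R=np.array(p["R"]);t=np.array(p["t"]);d=R.T@np.array([(uv[0]-p["cx"])/p["fx"],(uv[1]-p["cy"])/p["fy"],1.]);c=-R.T@t
    return c+d*(z-c[2])/d[2]
def proj(p,X):
    x=np.array(p["R"])@np.array(X,float)+np.array(p["t"]);return np.array([p["fx"]*x[0]/x[2]+p["cx"],p["fy"]*x[1]/x[2]+p["cy"]])
def save(p,n):cv2.imwrite("pics/"+n,cv2.cvtColor(p["img"],cv2.COLOR_RGB2BGR))
Z=dict(seal_large_center=40,seal_small_center=33,seal_round_center=38,seal_oblong_center=36,box_large_well=4,box_small_well=4,box_round_well=4,box_oblong_well=4,ink_stick_center=5,paste_pot_center=16)
E
python3 - <<'E'
from h import *
print(ctrl.read_state())
for n in("top","scene"):
    p=ctrl.get_image(n);save(p,n+"0.png");print(n,(-np.array(p["R"]).T@np.array(p["t"])).round(),np.round(p["R"],2).tolist(),p["fx"])
    for k,z in Z.items():
        for r in ctrl.recognise(p,k)[:3]:print(k,np.round(r["score"],2),np.round(r["centre"]),ray(p,r["centre"],z).round()[:2])
E
```

```text
pics
{'clock': 0.0, 'qpos': array([ 1.06317829,  0.62932124,  0.03840543,  1.51837242, -0.02701698,
        0.99628692, -0.01999004]), 'qd': array([ 6.50637727e-04,  5.66563137e-05,  1.62271587e-04,  1.15445389e-03,
        9.70142571e-04, -4.64587971e-04, -4.30802661e-04]), 'tau': array([-2.68156618e-04, -5.63413131e+01,  1.22619476e+00, -1.93445760e+01,
        1.09903034e-02,  1.06361933e-02,  1.93585606e-05]), 'eef_pos': array([ 277.7136149 , -586.99844792,  230.40312278]), 'tool_rot': array([-3.13972115e+00, -1.22665048e-05,  4.41848182e-01]), 'force': array([-0.31270516, -0.33735979,  0.82013581]), 'torque': array([ 0.00065008, -0.03939275, -0.01295816]), 'gripper_force': 0.0, 'width': 84.97948667409442}
top [285.  -9. 980.] [[-0.02, -1.0, -0.03], [-0.98, 0.02, -0.18], [0.18, 0.03, -0.98]] 493.0802915099418
seal_large_center 0.73 [495. 234.] [ 453. -329.]
seal_small_center 0.61 [155. 240.] [457. 332.]
seal_round_center 0.54 [275. 167.] [600.  95.]
seal_round_center 0.34 [162. 177.] [584. 321.]
seal_oblong_center 0.89 [229. 262.] [411. 184.]
seal_oblong_center 0.87 [269. 250.] [
[... 573 characters left out ...]
1882
seal_large_center 0.69 [174. 222.] [ 461. -332.]
seal_large_center 0.56 [477. 338.] [608. 325.]
seal_small_center 0.8 [481. 278.] [462. 329.]
seal_round_center 0.68 [355. 312.] [600.  90.]
seal_oblong_center 0.85 [416. 246.] [411. 189.]
seal_oblong_center 0.84 [390. 214.] [334. 124.]
seal_oblong_center 0.66 [340. 236.] [420.  25.]
box_large_well 0.66 [323. 281.] [519.  10.]
box_large_well 0.57 [476. 340.] [591. 331.]
box_small_well 0.79 [273. 249.] [ 460. -113.]
box_round_well 0.56 [163. 286.] [ 600. -311.]
box_round_well 0.25 [355. 312.] [579.  88.]
box_oblong_well 0.57 [248. 297.] [ 591. -133.]
ink_stick_center 0.88 [420. 295.] [512. 212.]
paste_pot_center 0.85 [326. 280.] [524.  17.]
```

Run:
```python
import cv2
a=cv2.imread("pics/top0.png");cv2.imwrite("pics/top0c.png",cv2.resize(a[130:290,130:530],None,fx=2,fy=2,interpolation=3))
a=cv2.imread("pics/scene0.png");cv2.imwrite("pics/scene0c.png",cv2.resize(a[170:390,120:520],None,fx=2,fy=2,interpolation=3))
```

```text
(no output)
```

View pics/top0c.png

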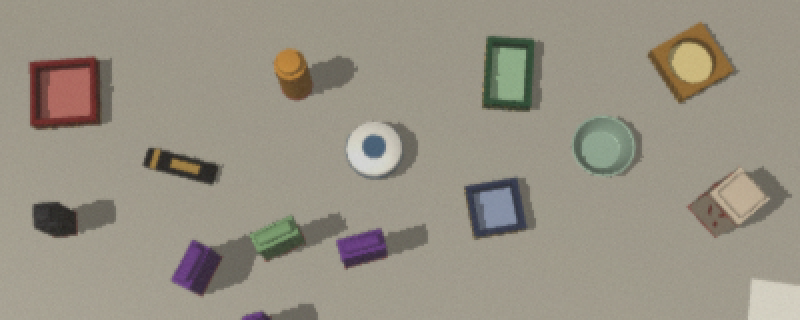

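View pics/scene0c.png

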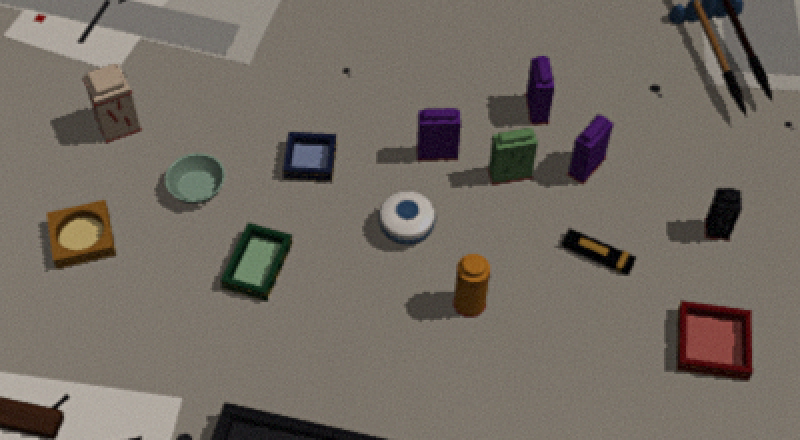

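The images show the red box at crop (65,92), green box (508,73), yellow box (692,62), blue box (495,208). The seals are round (292,75), black (53,220), green (277,238) and cream (730,203). Purple look-alikes sit on both sides of the green seal. I'll fit poses by silhouette in both views.

```bash
cat > fit.py <<'E'
from h import *
from scipy.optimize import minimize
G=dict(seal_large_center=(40,40,80),seal_small_center=(24,24,66),seal_round_center=(32,0,76),seal_oblong_center=(44,20,72),
 box_large_well=(68,68,18),box_small_well=(52,52,18),box_round_well=(60,60,18),box_oblong_well=(72,48,18))
HUE=dict(box_large_well=(172,6,90),box_small_well=(105,130,60),box_round_well=(12,32,85),box_oblong_well=(50,75,50),seal_round_center=(8,24,110),seal_oblong_center=(45,75,50))
def ring(w,l,x,y,a,z):
    if l==0:
        q=np.linspace(0,2*np.pi,24);P=np.c_[w/2*np.cos(q),w/2*np.sin(q)]
    else:P=np.array([[1,1],[-1,1],[-1,-1],[1,-1]])*[w/2,l/2]
    c,s=np.cos(a),np.sin(a)
    return np.c_[P@np.array([[c,s],[-s,c]])+[x,y],np.full(len(P),z)]
def sil(p,k,v,o,U=6,N=90,z0=0):
    w,l,h=G[k];x,y,a=v;m=np.zeros((N*U,N*U),np.uint8)
    hs=[(w,l,0,h)] if h==18 else [(w,l,0,h-8),(w-8,max(l-8,0),h-8,h)]
    for w,l,b,t in hs:
        P=np.array([proj(p,X) for X in np.r_[ring(w,l,x,y,a,z0+b),ring(w,l,x,y,a,z0+t)]])
        cv2.fillConvexPoly(m,cv2.convexHull(np.round((P-o+.5)*U-.5).astype(np.int32)),1)
    return m
def mask(p,k,v,o,U=6,N=90):
    img=p["img"][o[1]:o[1]+N,o[0]:o[0]+N]
    if k in HUE:
        b=cv2.resize(img,(N*U,N*U),interpolation=cv2.INTER_LINEAR)
        hsv=cv2.cvtColor(b,cv2.COLOR_RGB2HSV);lo,hi,s=HUE[k];H=hsv[...,0]
        m=((H>=lo)&(H<=hi) if lo<hi else (H>=lo)|(H<=hi))&(hsv[...,1]>s)
    else:
        b=cv2.resize(img,None,fx=3,fy=3,interpolation=cv2.INTER_LINEAR)
        s=cv2.resize(sil(p,k,v,o),(3*N,3*N),interpolation=0)
        g=np.full(s.shape,cv2.GC_BGD,np.uint8)
        g[cv2.dilate(s,np.ones((37,37)))>0]=cv2.GC_PR_BGD;g[s>0]=cv2.GC_PR_FGD;g[cv2.erode(s,np.ones((23,23)))>0]=cv2.GC_FGD
        cv2.grabCut(b,g,None,np.zeros((1,65)),np.zeros((1,65)),6,cv2.GC_INIT_WITH_MASK)
        m=cv2.resize(((g==1)|(g==3)).astype(np.uint8),(N*U,N*U),interpolation=0)>0
    n,L,S,C=cv2.connectedComponentsWithStats(m.astype(np.uint8))
    s=cv2.dilate(sil(p,k,v,o),np.ones((61,61)))
    j=1+np.argmax([((L==i)&(s>0)).sum() for i in range(1,n)])
    m=(L==j).astype(np.uint8)
    return cv2.drawContours(m.copy(),cv2.findContours(m,0,2)[0],-1,1,-1)
def fit(ps,k,v0,z0=0):
    D=[]
    for p in ps:
        o=np.round(proj(p,[*v0[:2],20])).astype(int)-45;o=np.clip(o,0,[550,390]);D.append((p,o,mask(p,k,v0,o)))
    def cost(v):
        c=0
        for p,o,m in D:
            s=sil(p,k,v,o,z0=z0);c+=1-(s&m).sum()/(s|m).sum()
        return c/len(D)
    best=None
    for a in ([0] if k=="seal_round_center" else np.arange(0,np.pi,np.pi/8)):
        v=np.array([*v0[:2],a])
        r=minimize(cost,v,method="Nelder-Mead",options=dict(initial_simplex=v+np.array([[0,0,0],[8,0,0],[0,8,0],[0,0,.3]]),maxiter=70))
        if best is None or r.fun<best.fun:best=r
    return best.x,best.fun,D
E
cat > f0.py <<'E'
from fit import *
V=dict(seal_large_center=(457,-330,.6),seal_small_center=(460,330,.3),seal_round_center=(600,92,0),seal_oblong_center=(426,108,1.2),box_large_well=(600,333,0),box_small_well=(464,-110,0),box_round_well=(606,-313,.6),box_oblong_well=(597,-126,1.5))
ps=[ctrl.get_image("top"),ctrl.get_image("scene")];T=[]
for k,v in V.items():
    x,f,D=fit(ps,k,v);one=[fit([p],k,(*x[:2],x[2]))[0] for p in ps]
    print(k,x[:2].round(1),np.degrees(x[2]).round(1),round(f,3),[np.r_[o[:2],np.degrees(o[2])].round(1).tolist() for o in one])
    row=[]
    for p,o,m in D:
        b=cv2.resize(p["img"][o[1]:o[1]+90,o[0]:o[0]+90],(540,540))
        cv2.drawContours(b,cv2.findContours(m,0,2)[0],-1,(255,255,255),2)
        cv2.drawContours(b,cv2.findContours(sil(p,k,x,o),0,2)[0],-1,(255,0,255),2)
        row.append(cv2.resize(b[90:450,90:450],(190,190),interpolation=3))
    T.append(np.hstack(row))
im=np.vstack([np.hstack(T[i:i+2]) for i in (0,2,4,6)])
im=np.hstack([im[:380],]) if 0 else im
cv2.imwrite("pics/fit0.png",cv2.resize(cv2.cvtColor(im,4),(600,600),interpolation=3))
E
time python3 f0.py
```

```text
seal_large_center [ 458.1 -329.9] 38.8 0.168 [[459.3, -326.5, 39.3], [457.0, -330.3, 38.8]]
seal_small_center [457.8 328.3] 3.6 0.08 [[458.1, 328.4, 93.2], [456.7, 328.6, 9.4]]
seal_round_center [599.3  91.4] 6.9 0.103 [[600.4, 92.4, 12.1], [597.8, 90.7, 19.7]]
seal_oblong_center [433.9 107.7] 113.6 0.178 [[435.4, 108.0, -62.1], [429.8, 106.1, 96.1]]
box_large_well [593.3 331.7] 93.2 0.104 [[596.9, 333.5, 92.5], [591.6, 331.2, 2.4]]
box_small_well [ 462.2 -109.1] 8.9 0.2 [[466.4, -105.9, 5.4], [458.1, -110.0, 101.4]]
box_round_well [ 611.4 -311. ] 119.2 0.087 [[611.4, -310.6, 28.9], [606.9, -314.3, 27.8]]
box_oblong_well [ 602.2 -127.5] 173.9 0.161 [[604.8, -126.4, 173.5], [598.5, -129.1, -4.5]]
real	0m26.861s
user	0m26.089s
sys	0m0.875s
```

View pics/fit0.png

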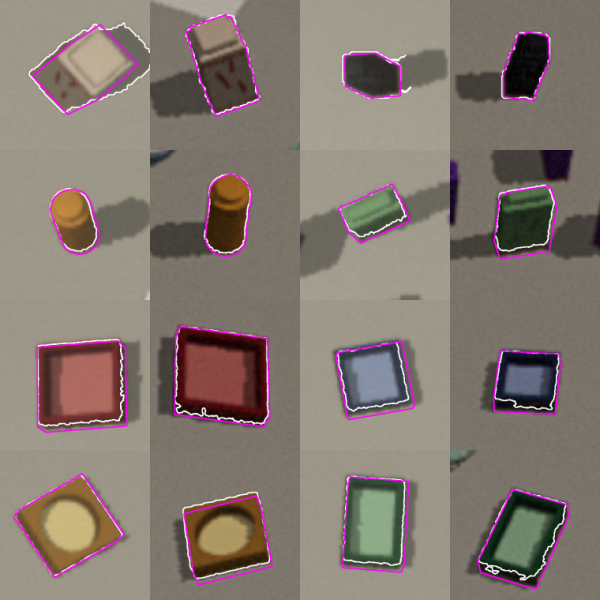

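```bash
sed -i 's/^HUE=.*/HUE=dict(box_round_well=(10,32,70),seal_round_center=(8,24,110))/' fit.py; sed -e 's/fit0/fit1/' -e 's/for k,v in V.items():/for k,v in V.items():\n    if "round" in k or "l_small" in k: continue/' -e 's/(0,2,4,6)/(0,2,3)/' -e 's/^V=.*/V=dict(seal_large_center=(458,-330,.68),seal_oblong_center=(434,108,2.0),box_large_well=(593,332,0.05),box_small_well=(462,-109,.14),box_oblong_well=(602,-127,3.03))/' f0.py > f1.py; python3 f1.py
```

```text
seal_large_center [ 459.9 -327.7] 39.5 0.084 [[459.5, -326.6, 39.1], [457.2, -330.4, 39.2]]
seal_oblong_center [434.5 106.8] 111.9 0.103 [[435.0, 107.7, -66.6], [431.4, 105.7, 112.4]]
box_large_well [594.9 331.6] 3.0 0.05 [[595.9, 332.3, 2.7], [593.4, 331.2, 92.4]]
box_small_well [ 463.3 -110.9] 3.8 0.188 [[465.3, -109.3, 8.7], [460.9, -110.4, 5.9]]
box_oblong_well [ 603.8 -130.5] 173.1 0.137 [[604.5, -128.1, -2.2], [602.4, -130.7, 171.2]]
```

View pics/fit1.png

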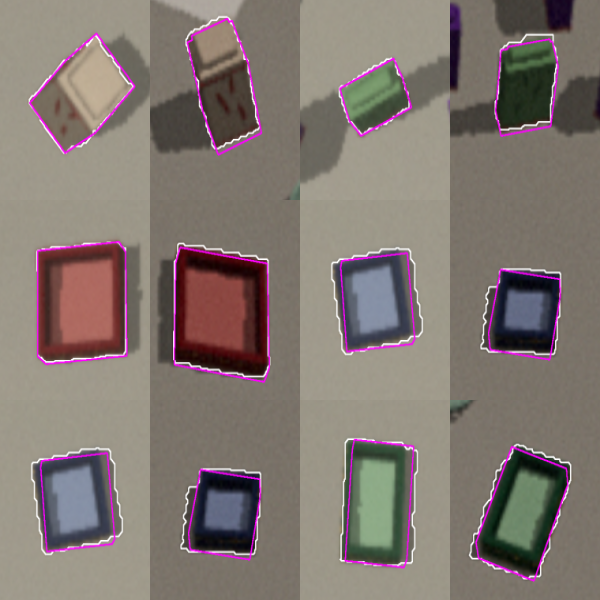

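```bash
cat > mv.py <<'E'
import sys
from h import *
# usage: mv.py x y z yaw : total shift in tool axes (units of 150mm) and turn (units of 45deg)
s=ctrl.read_state();r,p,y=s["tool_rot"];R=np.array([[np.cos(y),np.sin(y),0],[np.sin(y),-np.cos(y),0],[0,0,-1]])
x=list(map(float,sys.argv[1:]));d=R.T@(np.array(x[:3])-s["eef_pos"])/150
print("t",s["clock"],s["eef_pos"].round(1),"rot",np.degrees(s["tool_rot"]).round(2),"w",round(s["width"],1),"F",s["force"].round(1),"gf",s["gripper_force"],"q",s["qpos"].round(2))
print("shift",d.round(3),"turn az",round(-((x[3]-np.degrees(y)+180)%360-180)/45,3))
E
python3 mv.py 459.5 -328 150 39.2
```

```text
t 1.3 [ 278.  -587.6  231.3] rot [180.    -0.    25.31] w 85.5 F [ 0.5 -0.1 -0. ] gf 0.0 q [ 1.06  0.63  0.04  1.52 -0.03  1.   -0.02]
shift [ 1.834 -1.047  0.542] turn az -0.309
```

step_arm([
  [[0, 0, 0, 0.229, -0.131, 0, 0], [0, 0, 0, 0.229, -0.131, 0, 0], [0, 0, 0, 0.229, -0.131, 0, 0], [0, 0, 0, 0.229, -0.131, 0, 0], [0, 0, 0, 0.229, -0.131, 0, 0], [0, 0, 0, 0.229, -0.131, 0, 0], [0, 0, 0, 0.229, -0.131, 0, 0], [0, 0, 0, 0.229, -0.131, 0, 0], [0, 0, -0.103, 0, 0, 0.18, 0], [0, 0, -0.103, 0, 0, 0.18, 0], [0, 0, -0.103, 0, 0, 0.18, 0], [0, 0, 0, 0, 0, 0, 0]],
])

```text
clock: 2.5
eef_pos: [457.0, -326.5, 147.4]
tool_rot: [-3.135, 0.002, 0.685]
force: [0.1, 0.8, 0.2]
width: 85.6
gripper_force: 0.0
```

```bash
python3 mv.py 459.5 -328 33 39.2
python3 - <<'E'
from h import *
p=ctrl.get_image("top");save(p,"a.png");q=ctrl.get_image("scene")
a=cv2.resize(p["img"][180:300,430:560],(390,360));b=cv2.resize(q["img"][140:270,110:250],(388,360));cv2.imwrite("pics/a.png",cv2.cvtColor(np.hstack([a,b]),4))
E
```

```text
t 2.5 [ 457.  -326.5  147.4] rot [-1.7963e+02  1.0000e-01  3.9250e+01] w 85.6 F [0.1 0.8 0.2] gf 0.0 q [ 0.6   0.61 -0.04  1.84  0.03  0.69 -0.35]
shift [0.006 0.018 0.763] turn az 0.001
```

View pics/a.png

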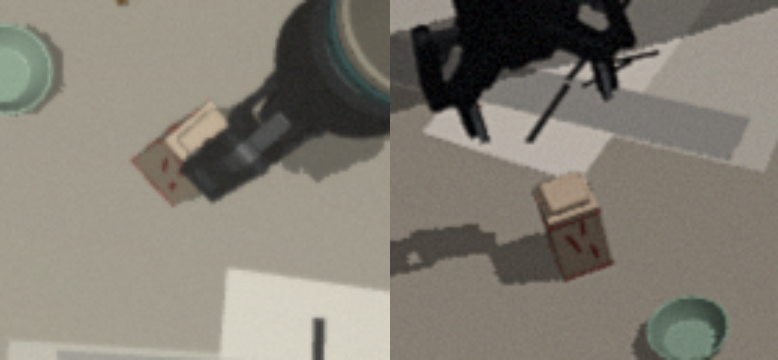

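The fingers straddle the large seal, so I'll descend and grip.

step_arm([
  [[0, 0, 0, 0.006, 0.018, 0.11, 0], [0, 0, 0, 0, 0, 0.11, 0], [0, 0, 0, 0, 0, 0.11, 0], [0, 0, 0, 0, 0, 0.11, 0], [0, 0, 0, 0, 0, 0.11, 0], [0, 0, 0, 0, 0, 0.11, 0], [0, 0, 0, 0, 0, 0.1, 0], [0, 0, 0, 0, 0, 0, 0], [0, 0, 0, 0, 0, 0, 0]],
])

```text
clock: 3.5
eef_pos: [462.1, -329.9, 37.0]
tool_rot: [3.141, -0.0, 0.684]
force: [0.1, -0.1, 0.5]
width: 85.2
gripper_force: 0.0
```

```bash
python3 mv.py 459.5 -328 33 39.2
python3 - <<'E'
from h import *
p=ctrl.get_image("top");q=ctrl.get_image("scene")
a=cv2.resize(p["img"][180:300,430:560],(390,360));b=cv2.resize(q["img"][140:270,110:250],(388,360));cv2.imwrite("pics/b.png",cv2.cvtColor(np.hstack([a,b]),4))
E
```

```text
t 3.5 [ 462.1 -329.9   37. ] rot [ 1.7994e+02 -1.0000e-02  3.9190e+01] w 85.2 F [ 0.1 -0.1  0.5] gf 0.0 q [ 0.59  0.79 -0.03  1.89  0.05  0.46 -0.36]
shift [-0.005 -0.021  0.027] turn az -0.0
```

View pics/b.png

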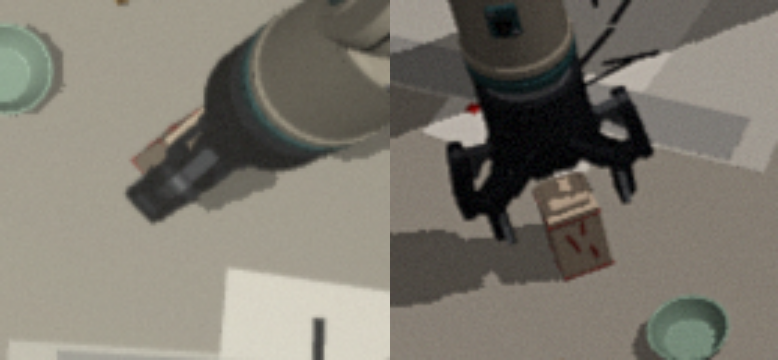

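step_arm([
  [[0, 0, 0, -0.005, -0.021, 0.01, 0.2], [0, 0, 0, 0, 0, 0, 0.3], [0, 0, 0, 0, 0, 0, 0.4], [0, 0, 0, 0, 0, 0, 0.45], [0, 0, 0, 0, 0, 0, 0.5], [0, 0, 0, 0, 0, 0, 0.55], [0, 0, 0, 0, 0, 0, 0.6], [0, 0, 0, 0, 0, 0, 1], [0, 0, 0, 0, 0, 0, 1], [0, 0, 0, 0, 0, 0, 1]],
])

```text
clock: 4.6
eef_pos: [459.3, -327.8, 35.1]
tool_rot: [3.141, -0.0, 0.684]
force: [0.4, -0.4, 3.9]
width: 39.7
gripper_force: 59.7
```

```bash
python3 mv.py 595 332 200 92.8
```

```text
t 4.6 [ 459.3 -327.8   35.1] rot [ 1.7995e+02 -2.0000e-02  3.9210e+01] w 39.7 F [ 0.4 -0.4  3.9] gf 59.739258885383606 q [ 0.59  0.79 -0.03  1.9   0.05  0.45 -0.36]
shift [ 3.482 -2.836 -1.099] turn az -1.191
```

step_arm([
  [[0, 0, 0, 0, 0, -0.1, 1], [0, 0, 0, 0, 0, -0.2, 1], [0, 0, 0, 0, 0, -0.25, 1], [0, 0, 0, 0, 0, -0.25, 1], [0, 0, 0, 0, 0, -0.2, 1], [0, 0, 0, 0, 0, -0.1, 1], [0, 0, 0, 0.1, -0.082, 0, 1], [0, 0, 0, 0.2, -0.163, 0, 1], [0, 0, 0, 0.2, -0.163, 0, 1], [0, 0, 0, 0.2, -0.163, 0, 1], [0, 0, 0, 0.2, -0.163, 0, 1], [0, 0, 0, 0.2, -0.163, 0, 1]],
])

```text
clock: 5.8
eef_pos: [500.6, -117.2, 199.8]
tool_rot: [-3.14, 0.001, 0.684]
force: [0.2, 0.8, -3.8]
width: 39.5
gripper_force: 61.4
```

step_arm([
  [[0, 0, 0, 0.2, -0.163, 0, 1], [0, 0, 0, 0.2, -0.163, 0, 1], [0, 0, 0, 0.2, -0.163, 0, 1], [0, 0, 0, 0.2, -0.163, 0, 1], [0, 0, 0, 0.2, -0.163, 0, 1], [0, 0, 0, 0.2, -0.163, 0, 1], [0, 0, 0, 0.2, -0.163, 0, 1], [0, 0, 0, 0.2, -0.163, 0, 1], [0, 0, 0, 0.2, -0.163, 0, 1], [0, 0, 0, 0.2, -0.163, 0, 1], [0, 0, 0, 0.2, -0.163, 0, 1], [0, 0, 0, 0.12, -0.098, 0, 1]],
])

```text
clock: 7.0
eef_pos: [590.2, 324.8, 199.3]
tool_rot: [-3.139, 0.001, 0.688]
force: [0.2, -0.3, -3.6]
width: 39.4
gripper_force: 61.4
```

step_arm([
  [[0, 0, -0.09, 0, 0, 0, 1], [0, 0, -0.16, 0, 0, 0.1, 1], [0, 0, -0.16, 0, 0, 0.1, 1], [0, 0, -0.16, 0, 0, 0.1, 1], [0, 0, -0.16, 0, 0, 0.1, 1], [0, 0, -0.16, 0, 0, 0.1, 1], [0, 0, -0.16, 0, 0, 0.1, 1], [0, 0, -0.14, 0, 0, 0.1, 1], [0, 0, 0, 0, 0, 0, 1], [0, 0, 0, 0, 0, 0, 1], [0, 0, 0, 0, 0, 0, 1]],
])

```text
clock: 8.1
eef_pos: [592.4, 321.0, 95.8]
tool_rot: [3.141, -0.0, 1.617]
force: [0.6, 1.6, -3.5]
width: 39.2
gripper_force: 61.3
```

```bash
python3 mv.py 595 332 39 92.8
```

```text
t 8.1 [592.4 321.   95.8] rot [ 1.7994e+02 -2.0000e-02  9.2660e+01] w 39.2 F [ 0.6  1.6 -3.5] gf 61.25568866729736 q [-0.39  0.83 -0.26  1.55  0.27  0.8  -0.71]
shift [0.072 0.021 0.378] turn az -0.003
```

step_arm([
  [[0, 0, 0, 0.036, 0.01, 0.05, 1], [0, 0, 0, 0.036, 0.011, 0.09, 1], [0, 0, 0, 0, 0, 0.08, 1], [0, 0, 0, 0, 0, 0, 1], [0, 0, 0, 0, 0, 0, 1]],
])

```text
clock: 8.6
eef_pos: [594.1, 331.3, 60.8]
tool_rot: [-3.14, 0.001, 1.619]
force: [0.3, 0.6, -3.2]
width: 39.5
gripper_force: 61.4
```

```bash
python3 mv.py 595 332 39 92.8
python3 - <<'E'
from h import *
p=ctrl.get_image("top");q=ctrl.get_image("scene")
a=cv2.resize(p["img"][110:230,100:230],(390,360));b=cv2.resize(q["img"][250:380,410:550],(388,360));cv2.imwrite("pics/c.png",cv2.cvtColor(np.hstack([a,b]),4))
E
```

```text
t 8.6 [594.1 331.3  60.8] rot [-1.7991e+02  7.0000e-02  9.2770e+01] w 39.5 F [ 0.3  0.6 -3.2] gf 61.360323429107666 q [-0.41  0.88 -0.25  1.54  0.28  0.76 -0.73]
shift [0.004 0.006 0.145] turn az -0.001
```

View pics/c.png

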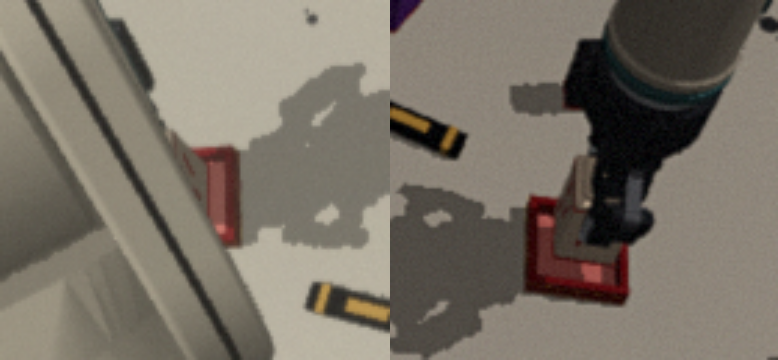

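The seal hangs over the red well (scene view about (590,230)), so I'll lower it.

step_arm([
  [[0, 0, 0, 0.004, 0.006, 0.04, 1], [0, 0, 0, 0, 0, 0.04, 1], [0, 0, 0, 0, 0, 0.03, 1], [0, 0, 0, 0, 0, 0.015, 1], [0, 0, 0, 0, 0, 0.01, 1], [0, 0, 0, 0, 0, 0, 1], [0, 0, 0, 0, 0, 0, 1]],
])

```text
clock: 9.4
eef_pos: [595.6, 332.5, 41.7]
tool_rot: [3.141, -0.0, 1.619]
force: [-0.2, -0.3, -3.8]
width: 39.4
gripper_force: 61.4
```

step_arm([
  [[0, 0, 0, 0, 0, 0.007, 1], [0, 0, 0, 0, 0, 0.006, 1], [0, 0, 0, 0, 0, 0.003, 1], [0, 0, 0, 0, 0, 0, 1], [0, 0, 0, 0, 0, 0, 1]],
])

```text
clock: 9.9
eef_pos: [595.5, 332.4, 39.2]
tool_rot: [3.142, 0.0, 1.619]
force: [0.7, 0.1, -4.0]
width: 39.3
gripper_force: 61.5
```

step_arm([
  [[0, 0, 0, 0, 0, 0.005, 1], [0, 0, 0, 0, 0, 0, 1], [0, 0, 0, 0, 0, 0, 1]],
])

```text
clock: 10.2
eef_pos: [595.6, 332.4, 39.2]
tool_rot: [3.141, 0.0, 1.619]
force: [-1.7, -1.3, 4.8]
width: 39.3
gripper_force: 62.4
```

step_arm([
  [[0, 0, 0, 0, 0, 0, 0.5], [0, 0, 0, 0, 0, 0, 0.35], [0, 0, 0, 0, 0, 0, 0.1], [0, 0, 0, 0, 0, 0, 0], [0, 0, 0, 0, 0, 0, 0], [0, 0, 0, 0, 0, -0.1, 0], [0, 0, 0, 0, 0, -0.2, 0], [0, 0, 0, 0, 0, -0.2, 0], [0, 0, 0, 0, 0, -0.2, 0], [0, 0, 0, 0, 0, 0, 0], [0, 0, 0, 0, 0, 0, 0]],
])

```text
clock: 11.3
eef_pos: [596.1, 332.7, 145.3]
tool_rot: [3.139, -0.001, 1.619]
force: [-1.0, -0.2, 0.6]
width: 85.5
gripper_force: 0.0
```

```bash
python3 mv.py 457.5 328.5 100 93.6
```

```text
t 11.3 [596.1 332.7 145.3] rot [ 1.7986e+02 -7.0000e-02  9.2760e+01] w 85.5 F [-1.  -0.2  0.6] gf 0.0 q [-0.4   0.78 -0.28  1.49  0.25  0.9  -0.7 ]
shift [ 0.016 -0.925  0.302] turn az -0.019
```

step_arm([
  [[0, 0, 0, 0.003, -0.1, 0, 0], [0, 0, 0, 0.003, -0.2, 0, 0], [0, 0, 0, 0.004, -0.25, 0, 0], [0, 0, 0, 0.003, -0.2, 0, 0], [0, 0, 0, 0.003, -0.175, 0, 0], [0, 0, -0.019, 0, 0, 0.1, 0], [0, 0, 0, 0, 0, 0.1, 0], [0, 0, 0, 0, 0, 0.1, 0], [0, 0, 0, 0, 0, 0, 0], [0, 0, 0, 0, 0, 0, 0]],
])

```text
clock: 12.3
eef_pos: [456.4, 327.7, 98.0]
tool_rot: [-3.14, 0.001, 1.634]
force: [-0.1, -0.1, -0.1]
width: 85.5
gripper_force: 0.0
```

```bash
python3 mv.py 457.5 328.5 28 93.6
python3 - <<'E'
from h import *
p=ctrl.get_image("top");q=ctrl.get_image("scene")
a=cv2.resize(p["img"][140:270,100:230],(360,360));b=cv2.resize(q["img"][220:380,410:570],(360,360));cv2.imwrite("pics/d.png",cv2.cvtColor(np.hstack([a,b]),4))
E
```

```text
t 12.3 [456.4 327.7  98. ] rot [-1.7992e+02  5.0000e-02  9.3620e+01] w 85.5 F [-0.1 -0.1 -0.1] gf 0.0 q [-0.51  0.7  -0.25  1.88  0.28  0.6  -0.88]
shift [0.005 0.008 0.466] turn az 0.0
```

View pics/d.png

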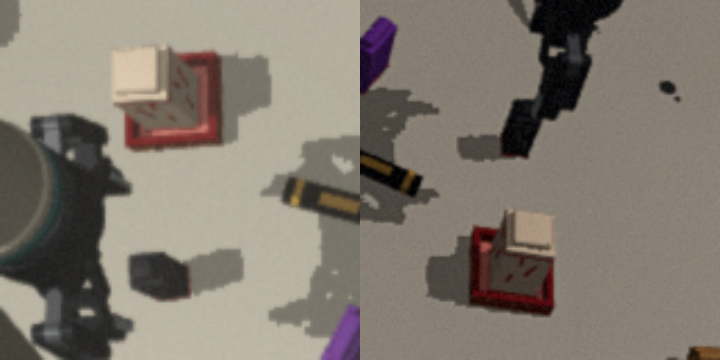

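The large seal stands in the red well, and the fingers straddle the black seal.

step_arm([
  [[0, 0, 0, 0.002, 0.004, 0.1, 0], [0, 0, 0, 0, 0, 0.1, 0], [0, 0, 0, 0, 0, 0.1, 0], [0, 0, 0, 0, 0, 0.1, 0], [0, 0, 0, 0, 0, 0.05, 0.2], [0, 0, 0, 0, 0, 0, 0.3], [0, 0, 0, 0, 0, 0, 0.4]],
])

```text
clock: 13.1
eef_pos: [457.8, 328.8, 31.5]
tool_rot: [3.141, -0.001, 1.634]
force: [-1.4, 0.3, 0.2]
width: 51.0
gripper_force: 0.0
```

```bash
python3 mv.py 457.5 328.5 28 93.6
```

```text
t 13.1 [457.8 328.8  31.5] rot [ 1.7996e+02 -3.0000e-02  9.3620e+01] w 51.0 F [-1.4  0.3  0.2] gf 0.0 q [-0.54  0.8  -0.2   1.9   0.32  0.47 -0.91]
shift [-0.002 -0.002  0.024] turn az 0.0
```

step_arm([
  [[0, 0, 0, -0.002, -0.002, 0.024, 0.5], [0, 0, 0, 0, 0, 0, 0.55], [0, 0, 0, 0, 0, 0, 0.6], [0, 0, 0, 0, 0, 0, 0.64], [0, 0, 0, 0, 0, 0, 0.68], [0, 0, 0, 0, 0, 0, 0.71], [0, 0, 0, 0, 0, 0, 0.74], [0, 0, 0, 0, 0, 0, 0.78], [0, 0, 0, 0, 0, 0, 1], [0, 0, 0, 0, 0, 0, 1], [0, 0, 0, 0, 0, 0, 1]],
])

```text
clock: 14.2
eef_pos: [457.5, 328.2, 27.6]
tool_rot: [3.141, -0.0, 1.634]
force: [1.0, -0.2, 4.8]
width: 23.0
gripper_force: 59.1
```

```bash
python3 mv.py 463 -110 200 97.5
```

```text
t 14.2 [457.5 328.2  27.6] rot [ 1.7996e+02 -2.0000e-02  9.3620e+01] w 23.0 F [ 1.  -0.2  4.8] gf 59.098881483078 q [-0.55  0.81 -0.2   1.9   0.32  0.46 -0.91]
shift [-2.918 -0.148 -1.149] turn az -0.086
```

step_arm([
  [[0, 0, 0, 0, 0, -0.1, 1], [0, 0, 0, 0, 0, -0.2, 1], [0, 0, 0, 0, 0, -0.25, 1], [0, 0, 0, 0, 0, -0.25, 1], [0, 0, 0, 0, 0, -0.2, 1], [0, 0, 0, 0, 0, -0.1, 1], [0, 0, 0, -0.12, -0.006, 0, 1], [0, 0, 0, -0.225, -0.011, 0, 1], [0, 0, 0, -0.225, -0.011, 0, 1], [0, 0, 0, -0.225, -0.011, 0, 1], [0, 0, 0, -0.225, -0.011, 0, 1], [0, 0, 0, -0.225, -0.011, 0, 1]],
])

```text
clock: 15.4
eef_pos: [457.8, 137.8, 191.2]
tool_rot: [-3.138, 0.002, 1.633]
force: [0.1, -0.6, -1.0]
width: 23.3
gripper_force: 58.9
```

step_arm([
  [[0, 0, 0, -0.225, -0.011, 0, 1], [0, 0, 0, -0.225, -0.011, 0, 1], [0, 0, 0, -0.225, -0.011, 0, 1], [0, 0, 0, -0.225, -0.011, 0, 1], [0, 0, 0, -0.225, -0.011, 0, 1], [0, 0, 0, -0.225, -0.011, 0, 1], [0, 0, 0, -0.225, -0.011, 0, 1], [0, 0, 0, -0.098, -0.01, 0, 1], [0, 0, -0.086, 0, 0, 0.1, 1], [0, 0, 0, 0, 0, 0.2, 1], [0, 0, 0, 0, 0, 0.2, 1], [0, 0, 0, 0, 0, 0.15, 1]],
])

```text
clock: 16.6
eef_pos: [459.3, -110.9, 92.6]
tool_rot: [-3.137, -0.001, 1.701]
force: [-0.4, 0.7, -1.0]
width: 23.4
gripper_force: 58.9
```

step_arm([
  [[0, 0, 0, 0, 0, 0.1, 1], [0, 0, 0, 0, 0, 0, 1], [0, 0, 0, 0, 0, 0, 1], [0, 0, 0, 0, 0, 0, 1]],
])

```text
clock: 17.0
eef_pos: [462.5, -110.5, 80.4]
tool_rot: [3.141, 0.0, 1.701]
force: [0.1, -0.2, -0.4]
width: 23.4
gripper_force: 58.9
```

```bash
python3 mv.py 463 -110 31.6 97.5
```

```text
t 17.0 [ 462.5 -110.5   80.4] rot [1.7997e+02 1.0000e-02 9.7470e+01] w 23.4 F [ 0.1 -0.2 -0.4] gf 58.86707961559296 q [ 0.33  0.65 -0.23  2.12  0.35  0.41 -0.04]
shift [0.003 0.004 0.326] turn az -0.001
```

step_arm([
  [[0, 0, 0, 0.003, 0.004, 0.1, 1], [0, 0, 0, 0, 0, 0.1, 1], [0, 0, 0, 0, 0, 0.05, 1], [0, 0, 0, 0, 0, 0.02, 1], [0, 0, 0, 0, 0, 0.01, 1], [0, 0, 0, 0, 0, 0, 1], [0, 0, 0, 0, 0, 0, 1]],
])

```text
clock: 17.7
eef_pos: [463.5, -109.7, 38.3]
tool_rot: [3.141, 0.0, 1.701]
force: [0.1, -0.1, -0.7]
width: 23.2
gripper_force: 58.9
```

```bash
python3 mv.py 463 -110 31.6 97.5
python3 - <<'E'
from h import *
p=ctrl.get_image("top");q=ctrl.get_image("scene")
a=cv2.resize(p["img"][170:300,310:440],(360,360));b=cv2.resize(q["img"][190:310,210:330],(360,360));cv2.imwrite("pics/e.png",cv2.cvtColor(np.hstack([a,b]),4))
E
```

```text
t 17.7 [ 463.5 -109.7   38.3] rot [1.7995e+02 1.0000e-02 9.7490e+01] w 23.2 F [ 0.1 -0.1 -0.7] gf 58.87086510658264 q [ 0.29  0.73 -0.17  2.14  0.39  0.31 -0.08]
shift [-0.002 -0.004  0.044] turn az -0.0
```

View pics/e.png

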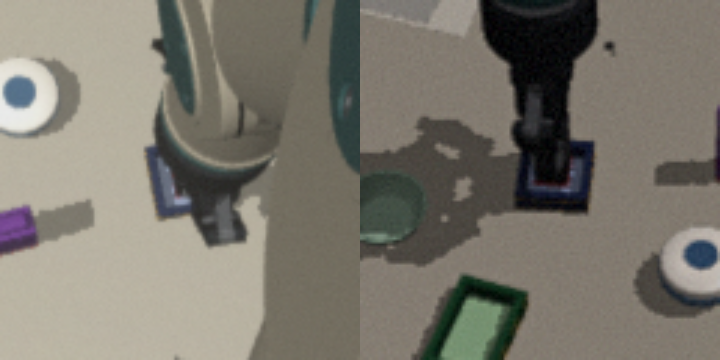

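The black seal's foot is inside the blue well, well centred in the scene view at (552,180).

step_arm([
  [[0, 0, 0, 0, 0, 0.015, 1], [0, 0, 0, 0, 0, 0.012, 1], [0, 0, 0, 0, 0, 0.01, 1], [0, 0, 0, 0, 0, 0.005, 1], [0, 0, 0, 0, 0, 0, 1], [0, 0, 0, 0, 0, 0, 1]],
])

```text
clock: 18.4
eef_pos: [463.0, -109.6, 31.6]
tool_rot: [-3.141, 0.0, 1.702]
force: [-1.1, 1.2, 2.2]
width: 23.0
gripper_force: 59.1
```

Contact made, so I'll release it and head for the round seal.

step_arm([
  [[0, 0, 0, 0, 0, 0, 0.7], [0, 0, 0, 0, 0, 0, 0.6], [0, 0, 0, 0, 0, 0, 0.4], [0, 0, 0, 0, 0, 0, 0.4], [0, 0, 0, 0, 0, 0, 0.4], [0, 0, 0, 0, 0, -0.1, 0.4], [0, 0, 0, 0, 0, -0.2, 0.3], [0, 0, 0, 0, 0, -0.25, 0], [0, 0, 0, 0, 0, -0.25, 0], [0, 0, 0, 0, 0, -0.15, 0], [0, 0, 0, 0, 0, 0, 0], [0, 0, 0, 0, 0, 0, 0]],
])

```text
clock: 19.6
eef_pos: [463.1, -109.8, 174.1]
tool_rot: [3.141, 0.0, 1.701]
force: [-0.0, -0.3, -0.4]
width: 85.7
gripper_force: 0.0
```

```bash
python3 mv.py 599 91.5 100 97.5
```

```text
t 19.6 [ 463.1 -109.8  174.1] rot [1.7997e+02 3.0000e-02 9.7470e+01] w 85.7 F [-0.  -0.3 -0.4] gf 0.0 q [ 0.42  0.49 -0.34  2.05  0.26  0.65  0.03]
shift [1.213 1.073 0.494] turn az -0.001
```

step_arm([
  [[0, 0, 0, 0.101, 0.09, 0, 0], [0, 0, 0, 0.202, 0.179, 0, 0], [0, 0, 0, 0.202, 0.179, 0, 0], [0, 0, 0, 0.202, 0.179, 0, 0], [0, 0, 0, 0.202, 0.179, 0, 0], [0, 0, 0, 0.202, 0.179, 0, 0], [0, 0, 0, 0.102, 0.088, 0, 0], [0, 0, 0, 0, 0, 0.15, 0], [0, 0, 0, 0, 0, 0.2, 0], [0, 0, 0, 0, 0, 0.144, 0], [0, 0, 0, 0, 0, 0, 0], [0, 0, 0, 0, 0, 0, 0]],
])

```text
clock: 20.8
eef_pos: [598.2, 91.8, 98.7]
tool_rot: [-3.139, 0.0, 1.702]
force: [0.1, 0.9, 1.0]
width: 85.6
gripper_force: 0.0
```

```bash
python3 mv.py 599 91.5 32 97.5
```

```text
t 20.8 [598.2  91.8  98.7] rot [-179.85    0.     97.51] w 85.6 F [0.1 0.9 1. ] gf 0.0 q [-0.02  0.75 -0.28  1.75  0.3   0.69 -0.34]
shift [-0.003  0.005  0.445] turn az 0.0
```

step_arm([
  [[0, 0, 0, -0.001, 0.001, 0.1, 0], [0, 0, 0, 0, 0, 0.1, 0], [0, 0, 0, 0, 0, 0.12, 0], [0, 0, 0, 0, 0, 0.1, 0.2], [0, 0, 0, 0, 0, 0, 0.35], [0, 0, 0, 0, 0, 0, 0.4], [0, 0, 0, 0, 0, 0, 0.4]],
])

```text
clock: 21.5
eef_pos: [599.8, 91.9, 37.6]
tool_rot: [3.14, -0.0, 1.701]
force: [0.2, -0.4, 0.8]
width: 51.2
gripper_force: 0.0
```

```bash
python3 mv.py 599 91.5 32 97.5
```

```text
t 21.5 [599.8  91.9  37.6] rot [ 1.7992e+02 -1.0000e-02  9.7490e+01] w 51.2 F [ 0.2 -0.4  0.8] gf 0.0 q [-0.05  0.83 -0.24  1.78  0.34  0.57 -0.37]
shift [-0.002 -0.005  0.037] turn az -0.0
```

step_arm([
  [[0, 0, 0, -0.002, -0.005, 0.03, 0.42], [0, 0, 0, 0, 0, 0, 0.46], [0, 0, 0, 0, 0, 0, 0.5], [0, 0, 0, 0, 0, 0, 0.54], [0, 0, 0, 0, 0, 0, 0.57], [0, 0, 0, 0, 0, 0, 0.6], [0, 0, 0, 0, 0, 0, 0.63], [0, 0, 0, 0, 0, 0, 0.66], [0, 0, 0, 0, 0, 0, 1], [0, 0, 0, 0, 0, 0, 1], [0, 0, 0, 0, 0, 0, 1]],
])

```text
clock: 22.6
eef_pos: [599.0, 91.4, 32.8]
tool_rot: [3.14, -0.0, 1.702]
force: [0.8, 0.5, 3.8]
width: 31.0
gripper_force: 59.2
```

```bash
python3 mv.py 609 -312 200 97.5
```

```text
t 22.6 [599.   91.4  32.8] rot [179.93  -0.    97.49] w 31.0 F [0.8 0.5 3.8] gf 59.22327697277069 q [-0.05  0.84 -0.24  1.78  0.34  0.56 -0.37]
shift [-2.675 -0.285 -1.115] turn az -0.0
```

step_arm([
  [[0, 0, 0, 0, 0, -0.1, 1], [0, 0, 0, 0, 0, -0.2, 1], [0, 0, 0, 0, 0, -0.25, 1], [0, 0, 0, 0, 0, -0.25, 1], [0, 0, 0, 0, 0, -0.2, 1], [0, 0, 0, 0, 0, -0.1, 1], [0, 0, 0, -0.12, -0.013, 0, 1], [0, 0, 0, -0.222, -0.024, 0, 1], [0, 0, 0, -0.222, -0.024, 0, 1], [0, 0, 0, -0.222, -0.024, 0, 1], [0, 0, 0, -0.222, -0.024, 0, 1], [0, 0, 0, -0.222, -0.024, 0, 1]],
])

```text
clock: 23.8
eef_pos: [601.5, -95.5, 197.6]
tool_rot: [-3.14, -0.0, 1.702]
force: [0.5, 1.0, -1.2]
width: 30.7
gripper_force: 59.5
```

step_arm([
  [[0, 0, 0, -0.222, -0.024, 0, 1], [0, 0, 0, -0.222, -0.024, 0, 1], [0, 0, 0, -0.222, -0.024, 0, 1], [0, 0, 0, -0.222, -0.024, 0, 1], [0, 0, 0, -0.222, -0.024, 0, 1], [0, 0, 0, -0.222, -0.023, 0, 1], [0, 0, 0, -0.113, -0.009, 0, 1], [0, 0, 0, 0, 0, 0.15, 1], [0, 0, 0, 0, 0, 0.2, 1], [0, 0, 0, 0, 0, 0.2, 1], [0, 0, 0, 0, 0, 0.15, 1], [0, 0, 0, 0, 0, 0.05, 1]],
])

```text
clock: 25.0
eef_pos: [606.3, -310.0, 82.2]
tool_rot: [-3.137, -0.004, 1.703]
force: [0.2, 0.7, -2.1]
width: 30.6
gripper_force: 59.5
```

step_arm([
  [[0, 0, 0, 0, 0, 0, 1], [0, 0, 0, 0, 0, 0, 1], [0, 0, 0, 0, 0, 0, 1]],
])

```text
clock: 25.3
eef_pos: [609.5, -312.3, 86.7]
tool_rot: [3.139, 0.001, 1.702]
force: [-0.6, 0.2, -1.4]
width: 30.9
gripper_force: 59.5
```

```bash
python3 mv.py 609 -312 36.8 97.5
```

```text
t 25.3 [ 609.5 -312.3   86.7] rot [1.7986e+02 7.0000e-02 9.7490e+01] w 30.9 F [-0.6  0.2 -1.4] gf 59.500502943992615 q [ 0.6   0.86 -0.3   1.52  0.31  0.81  0.31]
shift [ 0.003 -0.003  0.333] turn az -0.0
```

Go down to a foot height of about 9 mm (force checked), then look.

step_arm([
  [[0, 0, 0, 0, 0, 0.08, 1], [0, 0, 0, 0, 0, 0.08, 1], [0, 0, 0, 0, 0, 0.06, 1], [0, 0, 0, 0, 0, 0.04, 1], [0, 0, 0, 0, 0, 0.02, 1], [0, 0, 0, 0, 0, 0, 1], [0, 0, 0, 0, 0, 0, 1]],
])

```text
clock: 26.0
eef_pos: [608.7, -312.2, 43.1]
tool_rot: [3.141, 0.0, 1.702]
force: [-0.3, -0.3, -1.6]
width: 30.6
gripper_force: 59.5
```

```bash
python3 mv.py 609 -312 36.8 97.5
python3 - <<'E'
from h import *
p=ctrl.get_image("top");q=ctrl.get_image("scene")
a=cv2.resize(p["img"][100:230,410:540],(360,360));b=cv2.resize(q["img"][220:340,100:220],(360,360));cv2.imwrite("pics/f.png",cv2.cvtColor(np.hstack([a,b]),4))
E
```

```text
t 26.0 [ 608.7 -312.2   43.1] rot [1.7997e+02 1.0000e-02 9.7490e+01] w 30.6 F [-0.3 -0.3 -1.6] gf 59.50133264064789 q [ 0.59  0.91 -0.28  1.54  0.33  0.74  0.29]
shift [0.001 0.002 0.042] turn az -0.0
```

View pics/f.png

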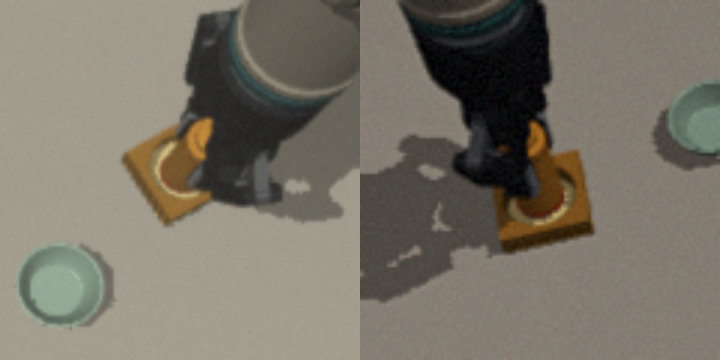

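The round seal is inside the yellow well (scene view (540,205)), centred. I'll lower it and release it once it touches.

step_arm([
  [[0, 0, 0, 0, 0, 0.015, 1], [0, 0, 0, 0, 0, 0.012, 1], [0, 0, 0, 0, 0, 0.01, 1], [0, 0, 0, 0, 0, 0.005, 1], [0, 0, 0, 0, 0, 0, 1], [0, 0, 0, 0, 0, 0, 1]],
])

```text
clock: 26.7
eef_pos: [608.3, -312.2, 36.9]
tool_rot: [-3.141, 0.0, 1.702]
force: [-0.8, 0.8, 1.7]
width: 30.8
gripper_force: 59.9
```

step_arm([
  [[0, 0, 0, 0, 0, 0, 0.6], [0, 0, 0, 0, 0, 0, 0.5], [0, 0, 0, 0, 0, 0, 0.35], [0, 0, 0, 0, 0, 0, 0.3], [0, 0, 0, 0, 0, 0, 0.3], [0, 0, 0, 0, 0, -0.1, 0.3], [0, 0, 0, 0, 0, -0.2, 0.3], [0, 0, 0, 0, 0, -0.25, 0.35], [0, 0, 0, 0, 0, -0.25, 0.4], [0, 0, 0, 0, 0, -0.15, 0.4], [0, 0, 0, 0, 0, 0, 0.4], [0, 0, 0, 0, 0, 0, 0.4]],
])

```text
clock: 27.9
eef_pos: [608.5, -312.2, 180.2]
tool_rot: [3.141, 0.001, 1.701]
force: [-0.6, 0.1, 0.8]
width: 51.3
gripper_force: 0.0
```

```bash
python3 mv.py 434 107 180 112.3
python3 - <<'E'
from fit import *
ps=[ctrl.get_image("top"),ctrl.get_image("scene")]
for k,v in (("seal_oblong_center",(434.5,107,1.96)),("box_oblong_well",(603.5,-129,3.03))):
    x,f,D=fit(ps,k,v);print(k,x[:2].round(1),np.degrees(x[2]).round(1),round(f,3))
for v in ((423,28,1.8),(411,184,.9),(350,124,0)):
    for p in ps:print([r["centre"] for r in ctrl.recognise(p,"seal_oblong_center")][:4])
    break
save(ps[0],"g.png");cv2.imwrite("pics/g.png",cv2.cvtColor(cv2.resize(ps[0]["img"][200:320,200:340],(700,600),interpolation=2),4))
E
```

```text
t 27.9 [ 608.5 -312.2  180.2] rot [1.7994e+02 5.0000e-02 9.7490e+01] w 51.3 F [-0.6  0.1  0.8] gf 0.0 q [ 0.62  0.75 -0.33  1.46  0.27  0.98  0.34]
shift [ 2.923e+00 -7.890e-01  2.000e-03] turn az -0.329
seal_oblong_center [434.6 107. ] 113.6 0.099
box_oblong_well [ 604.1 -129. ] 174.0 0.139
[[269.9, 248.0], [261.0, 299.8], [309.8, 255.8], [228.4, 264.8]]
[[390.0, 212.3], [375.3, 248.4], [337.7, 237.0], [415.2, 246.5]]
```

View pics/g.png

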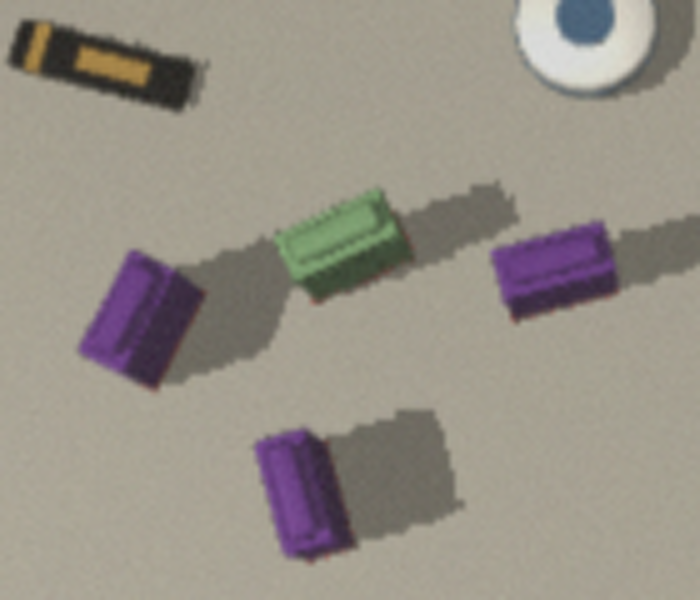

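The green seal is clear of the purple ones with the fingers half open.

step_arm([
  [[0, 0, 0, 0.12, -0.032, 0, 0.4], [0, 0, 0, 0.242, -0.065, 0, 0.4], [0, 0, 0, 0.242, -0.065, 0, 0.4], [0, 0, 0, 0.242, -0.065, 0, 0.4], [0, 0, 0, 0.242, -0.065, 0, 0.4], [0, 0, 0, 0.242, -0.065, 0, 0.4], [0, 0, 0, 0.242, -0.065, 0, 0.4], [0, 0, 0, 0.242, -0.065, 0, 0.4], [0, 0, 0, 0.242, -0.065, 0, 0.4], [0, 0, 0, 0.242, -0.065, 0, 0.4], [0, 0, 0, 0.242, -0.066, 0, 0.4], [0, 0, 0, 0.242, -0.066, 0, 0.4]],
])

```text
clock: 29.3
eef_pos: [441.4, 88.1, 178.5]
tool_rot: [-3.14, -0.0, 1.701]
force: [0.8, -0.8, 0.4]
width: 51.2
gripper_force: 0.0
```

step_arm([
  [[0, 0, 0, 0.141, -0.04, 0, 0.4], [0, 0, -0.11, 0, 0, 0.12, 0.4], [0, 0, -0.12, 0, 0, 0.2, 0.4], [0, 0, -0.11, 0, 0, 0.18, 0.4], [0, 0, 0, 0, 0, 0, 0.4], [0, 0, 0, 0, 0, 0, 0.4], [0, 0, 0, 0, 0, 0, 0.4]],
])

```text
clock: 30.0
eef_pos: [434.5, 107.4, 105.0]
tool_rot: [3.14, 0.0, 1.967]
force: [0.5, -0.4, 0.5]
width: 51.3
gripper_force: 0.0
```

```bash
python3 mv.py 434.3 107 29 112.8
```

```text
t 30.0 [434.5 107.4 105. ] rot [1.7992e+02 1.0000e-02 1.1270e+02] w 51.3 F [ 0.5 -0.4  0.5] gf 0.0 q [-0.08  0.58 -0.32  2.18  0.41  0.44 -0.33]
shift [-0.002 -0.002  0.507] turn az -0.002
```

step_arm([
  [[0, 0, 0, 0, -0.002, 0.08, 0.4], [0, 0, 0, 0, 0, 0.12, 0.4], [0, 0, 0, 0, 0, 0.12, 0.4], [0, 0, 0, 0, 0, 0.1, 0.4], [0, 0, 0, 0, 0, 0.07, 0.4], [0, 0, 0, 0, 0, 0, 0.4], [0, 0, 0, 0, 0, 0, 0.4]],
])

```text
clock: 30.7
eef_pos: [434.4, 107.2, 31.5]
tool_rot: [3.14, 0.0, 1.968]
force: [0.1, 0.9, -0.1]
width: 51.2
gripper_force: 0.0
```

```bash
python3 mv.py 434.3 107 29 112.8
```

```text
t 30.7 [434.4 107.2  31.5] rot [1.7991e+02 1.0000e-02 1.1275e+02] w 51.2 F [ 0.1  0.9 -0.1] gf 0.0 q [-0.17  0.73 -0.19  2.21  0.55  0.24 -0.46]
shift [-0.001 -0.001  0.017] turn az -0.001
```

Joint 6 is near its limit (0.24 against 0.23), so I'll grip at this height.

step_arm([
  [[0, 0, 0, 0, 0, 0, 0.5], [0, 0, 0, 0, 0, 0, 0.57], [0, 0, 0, 0, 0, 0, 0.63], [0, 0, 0, 0, 0, 0, 0.68], [0, 0, 0, 0, 0, 0, 0.72], [0, 0, 0, 0, 0, 0, 0.75], [0, 0, 0, 0, 0, 0, 0.78], [0, 0, 0, 0, 0, 0, 0.81], [0, 0, 0, 0, 0, 0, 1], [0, 0, 0, 0, 0, 0, 1], [0, 0, 0, 0, 0, 0, 1]],
])

```text
clock: 31.8
eef_pos: [433.8, 107.1, 30.8]
tool_rot: [3.141, -0.0, 1.969]
force: [-0.7, 0.7, 5.2]
width: 19.4
gripper_force: 58.7
```

```bash
python3 mv.py 603.5 -128.5 200 173.7
```

```text
t 31.8 [433.8 107.1  30.8] rot [179.97  -0.   112.8 ] w 19.4 F [-0.7  0.7  5.2] gf 58.66710662841797 q [-0.17  0.73 -0.19  2.22  0.56  0.24 -0.46]
shift [-1.887  0.434 -1.128] turn az -1.353
```

step_arm([
  [[0, 0, 0, 0, 0, -0.1, 1], [0, 0, 0, 0, 0, -0.2, 1], [0, 0, 0, 0, 0, -0.25, 1], [0, 0, 0, 0, 0, -0.25, 1], [0, 0, 0, 0, 0, -0.2, 1], [0, 0, 0, 0, 0, -0.1, 1], [0, 0, 0, -0.12, 0.028, 0, 1], [0, 0, 0, -0.24, 0.055, 0, 1], [0, 0, 0, -0.24, 0.055, 0, 1], [0, 0, 0, -0.24, 0.055, 0, 1], [0, 0, 0, -0.24, 0.055, 0, 1], [0, 0, 0, -0.24, 0.055, 0, 1]],
])

```text
clock: 33.0
eef_pos: [551.9, -59.5, 194.7]
tool_rot: [-3.139, -0.001, 1.968]
force: [0.3, 0.5, -1.7]
width: 19.4
gripper_force: 58.9
```

step_arm([
  [[0, 0, 0, -0.24, 0.055, 0, 1], [0, 0, 0, -0.24, 0.055, 0, 1], [0, 0, 0, -0.087, 0.021, 0, 1], [0, 0, -0.1, 0, 0, 0.05, 1], [0, 0, -0.16, 0, 0, 0.1, 1], [0, 0, -0.16, 0, 0, 0.1, 1], [0, 0, -0.16, 0, 0, 0.1, 1], [0, 0, -0.16, 0, 0, 0.1, 1], [0, 0, -0.16, 0, 0, 0.1, 1], [0, 0, -0.16, 0, 0, 0.1, 1], [0, 0, -0.16, 0, 0, 0.1, 1], [0, 0, -0.133, 0, 0, 0, 1]],
])

```text
clock: 34.2
eef_pos: [600.4, -128.3, 80.1]
tool_rot: [3.141, -0.006, 3.037]
force: [-0.3, 1.1, -2.4]
width: 18.9
gripper_force: 58.8
```

step_arm([
  [[0, 0, 0, 0, 0, 0, 1], [0, 0, 0, 0, 0, 0, 1], [0, 0, 0, 0, 0, 0, 1]],
])

```text
clock: 34.5
eef_pos: [603.3, -128.5, 83.3]
tool_rot: [-3.141, 0.0, 3.03]
force: [-0.1, -0.0, -2.5]
width: 19.1
gripper_force: 58.8
```

```bash
python3 mv.py 603.5 -128.5 34.8 173.7
```

```text
t 34.5 [ 603.3 -128.5   83.3] rot [-1.7999e+02  1.0000e-02  1.7359e+02] w 19.1 F [-0.1 -0.  -2.5] gf 58.84932518005371 q [ 0.56  0.86 -0.67  1.72  0.69  0.81  1.02]
shift [-0.002  0.     0.324] turn az -0.002
```

step_arm([
  [[0, 0, 0, 0, 0, 0.08, 1], [0, 0, 0, 0, 0, 0.08, 1], [0, 0, 0, 0, 0, 0.06, 1], [0, 0, 0, 0, 0, 0.04, 1], [0, 0, 0, 0, 0, 0.02, 1], [0, 0, 0, 0, 0, 0, 1], [0, 0, 0, 0, 0, 0, 1]],
])

```text
clock: 35.2
eef_pos: [603.5, -128.6, 41.3]
tool_rot: [3.141, 0.0, 3.031]
force: [-0.7, -0.1, -2.2]
width: 19.3
gripper_force: 58.9
```

```bash
python3 mv.py 603.5 -128.5 34.8 173.7
python3 - <<'E'
from h import *
p=ctrl.get_image("top");q=ctrl.get_image("scene")
a=cv2.resize(p["img"][100:230,320:450],(360,360));b=cv2.resize(q["img"][230:350,190:310],(360,360));cv2.imwrite("pics/i.png",cv2.cvtColor(np.hstack([a,b]),4))
E
```

```text
t 35.2 [ 603.5 -128.6   41.3] rot [1.7999e+02 3.0000e-02 1.7368e+02] w 19.3 F [-0.7 -0.1 -2.2] gf 58.86436879634857 q [ 0.53  0.91 -0.62  1.74  0.75  0.75  0.98]
shift [0.    0.001 0.043] turn az -0.0
```

View pics/i.png

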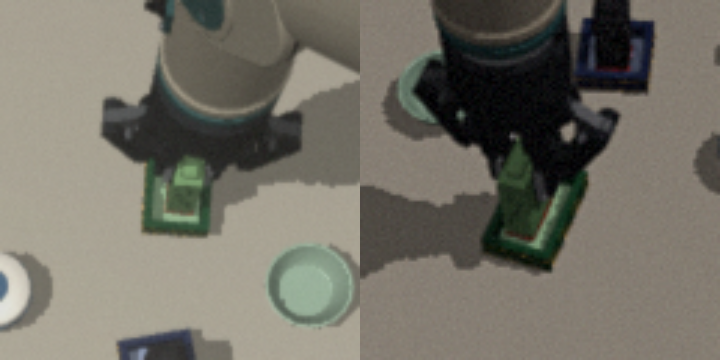

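The green seal's foot is inside the green well and aligned (scene view (520,215)). I'll lower it further.

step_arm([
  [[0, 0, 0, 0, 0, 0.015, 1], [0, 0, 0, 0, 0, 0.012, 1], [0, 0, 0, 0, 0, 0.01, 1], [0, 0, 0, 0, 0, 0.006, 1], [0, 0, 0, 0, 0, 0, 1], [0, 0, 0, 0, 0, 0, 1]],
])

```text
clock: 35.9
eef_pos: [603.2, -128.7, 34.9]
tool_rot: [-3.141, -0.0, 3.031]
force: [-1.8, -0.6, 2.6]
width: 19.2
gripper_force: 59.3
```

step_arm([
  [[0, 0, 0, 0, 0, 0, 0.75], [0, 0, 0, 0, 0, 0, 0.65], [0, 0, 0, 0, 0, 0, 0.5], [0, 0, 0, 0, 0, 0, 0.5], [0, 0, 0, 0, 0, 0, 0.5], [0, 0, 0, 0, 0, -0.08, 0.5], [0, 0, 0, 0, 0, -0.2, 0.5], [0, 0, 0, 0, 0, -0.25, 0.4], [0, 0, 0, 0, 0, -0.25, 0.2], [0, 0, 0, 0, 0, -0.25, 0], [0, 0, 0, 0, 0, -0.1, 0], [0, 0, 0, 0, 0, 0, 0]],
])

```text
clock: 37.1
eef_pos: [604.8, -128.6, 207.2]
tool_rot: [-3.141, 0.005, 3.031]
force: [-0.5, 0.5, -0.1]
width: 85.4
gripper_force: 0.0
```

step_arm([
  [[0, 0, 0, 0.2, 0, 0, 0], [0, 0, 0, 0.2, 0, 0, 0], [0, 0, 0, 0.2, 0, 0, 0], [0, 0, 0, 0.2, 0, 0, 0], [0, 0, 0, 0, 0, 0, 0], [0, 0, 0, 0, 0, 0, 0]],
])

```text
clock: 37.7
eef_pos: [483.3, -115.8, 203.4]
tool_rot: [-3.141, -0.001, 3.031]
force: [1.2, -0.5, 1.0]
width: 85.6
gripper_force: 0.0
```

Run:
```python
from h import *
q=ctrl.get_image("scene")
cv2.imwrite("pics/j.png",cv2.cvtColor(cv2.resize(q["img"][180:390,120:520],(800,420),interpolation=2),4))
```

```text
(no output)
```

View pics/j.png

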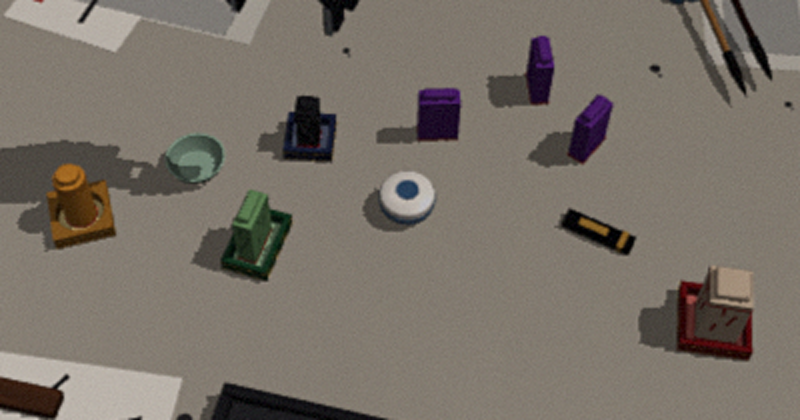

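All four seals stand upright in their wells: orange (75,195), black (308,120), green (252,230), cream (725,305). The pot and the ink stick have not moved.

```bash
python3 -c "
from cell import ctrl
print(ctrl.finish_job())"
```

```text
the job is handed in; nothing more can be done
None
```

The job is handed in: all four seals stand upright and released in their own boxes, each lowered until it touched the floor of its well, and the ink stick, paste pot and purple look-alikes were not touched.

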